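# Find the loose tin lid by touch and press it home

### The arm

A 7-joint arm with a two-finger parallel gripper is mounted at the origin on a cart in front of the work surface, level with it; the furniture and walls round the work are solid. World frame = base frame: x ahead of the robot, y to its left, z up, the work surface at z = 0. Lengths are in m, angles in rad, forces in N, time in s.
With the tool pointing down it reaches from about 0.425 to 1.025 m from the base axis. Payload 9.4 kg.
Tool frame: the origin (TCP) lies on the centre line of the jaws, within the pads' length; the fingertips stand 25 mm ahead of it and the grasp point (between the pads) lies 6 mm ahead of it; z points along the fingers, y is the line along which they close (so a half turn about z gives the same grasp; the last joint's range is limited). The gripper opens to 93 mm and grips with 3 to 60 N. Pads are 15 mm wide; open, the fingers measure 128 mm over their backs; the gripper's body (75 mm by 188 mm) begins 65 mm behind the grasp point.
Start: joints at [-1.185, 0.599, -0.003, 1.599, 0.002, 0.943, -0.08], TCP at [0.324, 0.649, 0.244] pointing down, gripper open.
Joint ranges: [-2.57, 2.57], [-0.35, 1.97], [-1.29, 1.29], [0.11, 2.56], [-1.05, 4.19], [0.11, 1.86], [-2.63, 2.63]. Speed limits (rad/s): [2.22, 2.22, 3.01, 3.01, 3.14, 3.14, 3.14].

### API

Orientations are given as a unit quaternion [w, x, y, z].
In Python, from workcell import * gives the robot as it stands. The module is installed in compiled form; this text tells all that it offers.
- The arm moves only by the tool drive_tool, never from a script. Its argument "increments" is a list that holds one entry, the list of rows, each a list of 7 numbers: the opening, from 0 (shut) to 1 (fully open), then the shift along the tool's x, y, z in mm, then the turn, a rotation vector about the tool's x, y, z in degrees. In form: [[[gripper, dx, dy, dz, wx, wy, wz], ...]]. A call has 1 to 5 rows; each row shifts and turns the commanded pose from where the row before left it, along the tool's axes as they then stand; what a row does not reach is not made up. A row lasts 1/8 s, in which the tool goes at most 62.5 mm and 10.7 degrees, less where a joint would pass 70% of its speed; a pose out of reach is approached as far as the arm can. A call is refused whole if a number of a shift passes 62.5 or a number of a turn 10.7, either way. A call with a gripper value outside its range is refused whole. The fingers move at their own pace and stop on an object; "squeeze" is the grip in N (left out, the last holds). Time passes only in rows, so rows that do not move let the fingers close. It gives the time, the measured TCP pose, the force, the opening and the grip force at its end, in the units of the state.
- read_state(): the state, without advancing time (a new reading comes with each control period).
- camera(name): name is "side" or "top"; returns the picture (480x640x3 uint8, red, green, blue); there is no depth.
- calibration(name): a dict with "K" (3x3 intrinsics, pixels), "rvec" (rotation vector, rad) and "tvec" (3), from world to camera coordinates, as OpenCV has them. Camera axes: x right, y down, z forward; pixel columns grow to the right and rows downward; lengths in m; the calibration is good to about 2 mm. A picture is of the moment at which its call begins. calibration takes no time and is no camera call.
- close_job(): hands the job in; it is judged then, once.
The state is a dict: "t": time; "q": joint angles; "qvel": joint speeds; "joint_torque": joint torques, N m; "position": TCP position; "orientation": TCP orientation; "force": force on the tool from outside, world axes, zero at the start; "torque": the same for the moment, N m; "finger_gap": finger opening in m; "grip_force": force on a finger pad.
Only numpy, scipy, OpenCV 4.12 (cv2) and the standard library are available. Lean on these libraries where they do the work, as an engineer would, in place of code of your own. Each camera call takes 0.05 s, during which the arm holds its last target. There are 200 camera calls.

### The job

One of the four tasting tins on the wooden tray has a lid that is only resting on it. With closed fingertips press the lids gently near their edge until you find the one that rocks, then press that lid down over its middle until it is fully home and no longer rocks. Do not lean hard on the lids that are already shut, do not grip or lift any lid, leave the ribbon spools and the stapler where they are, and end clear of everything.

Things in the scene. Friction and masses are not known exactly. Their poses are not given: they have to be found in the camera images.
- tray: square dark wooden tray, 176 x 176 x 20 mm, fixed; origin at the centre of its underside. Four identical round blue tins with brass lids are fixed in it, two rows of two, 84 mm from centre to centre. Lids: 72 mm across, flat level tops (60 mm blue disc in a brass rim), skirts hiding the tins' rims. Lid tops stand 47 to 53 mm above the counter by chance; height does not tell which lid is loose.
- place_1 (a point): nominal centre of the lid top at the tray's -x +y place, 50 mm above the counter (fixed to the tray; the real lid top is within 3 mm of this height)
- place_2 (a point): the same at the tray's -x -y place
- place_3 (a point): the same at the tray's +x +y place
- place_4 (a point): the same at the tray's +x -y place
- lid_a_press (a joint): travel in m of the shut lid of tin a, 0 untouched, positive down, negative pulled up. Shut lids give only elastically, about 1 mm per 8 N, do not rock, and are damaged if pushed down more than 2 mm (16 N). Tins a, b, c, d stand on the four places in an order that changes from start to start and is not told
- lid_b_press (a joint): the same for the shut lid of tin b
- lid_c_press (a joint): the same for the shut lid of tin c
- lid_d_press (a joint): travel in m of the loose lid (tin d, place not told): 0 as it rests at the start, 0.005 fully home, negative if lifted. A push on its middle under 12 N does not move it; 16 to 22 N there send it straight down 5 mm, where it stays, rigid and without rocking
- lid_d_rock_x (a joint): tipping of the loose lid about one level axis in rad, 0 level, -0.12 to 0.12. Until it is home, 1 to 2 N pressed 20 to 30 mm from its centre, on any side, tip it that way by about 0.12 (2.4 to 3.6 mm down at the finger); it levels itself when released
- lid_d_rock_y (a joint): the same about the other level axis (both axes turn with the tin, whose yaw is random)
- ribbon_gold: bystander: loose spool of gold ribbon lying flat left of the tray, 64 mm across, 26 mm high; origin at the centre of its underside
- ribbon_plum: bystander: loose spool of plum ribbon lying flat left of the tray, 54 mm across, 20 mm high; origin at the centre of its underside
- stapler: bystander: loose red and black stapler right of the tray, 31 x 140 x 49 mm, long side along its y; origin at the centre of its underside
Not all that is in view belongs to the job. What is shaped like the part that bears lid_c_press but purple is not meant.

How it is judged:
By the outcome, as a careful person would: the job done as asked, in the order asked, and still so for the second after the job is handed in, with the robot touching nothing.
It also fails if it takes over 64 s, if anything falls off the work surface, if the arm or the gripper's body presses on something with over 40 N, if the wrist force passes 120 N, or if a joint passes its speed limit or range.

## Working session

There is one attempt and no reset: what is moved stays moved. The work goes in short steps, Python scripts to look and compute and a tool call to move; the robot and the scene stay as the last step left them, time stands still between calls to the robot, and variables do not carry over. Pictures are saved under pics/ and viewed, at most 10 in all, crops included, and the job is handed in when it is done.

Besides the shell and the picture viewer there is one more tool, called after "Call:" as name(argument=value, ...), one argument or row to a line, values as JSON. drive_tool: Moves the arm, as the interface text tells. Its arguments: {"type":"object","properties":{"increments":{"type":"array","items":{"type":"array","items":{"type":"array","items":{"type":"number"}}}},"squeeze":{"type":"number"}},"required":["increments"]}

```bash
mkdir -p pics
python3 - <<'E'
from workcell import *
import cv2
for n in("top","side"):
    cv2.imwrite(f"pics/{n}0.png",camera(n)[:,:,::-1]); c=calibration(n); print(n,c)
s=read_state();print(s)
E
```

```text
top {'K': array([[565.70948788,   0.        , 318.19443085],
       [  0.        , 565.70948788, 237.71505525],
       [  0.        ,   0.        ,   1.        ]]), 'rvec': array([ 2.15811749, -2.2024307 ,  0.03784297]), 'tvec': array([0.14662224, 0.54510118, 1.01853022])}
side {'K': array([[435.16064274,   0.        , 324.97023134],
       [  0.        , 435.16064274, 239.28767134],
       [  0.        ,   0.        ,   1.        ]]), 'rvec': array([ 2.23378814, -0.42657405,  0.18887699]), 'tvec': array([-0.45020011,  0.24901005,  0.63005686])}
{'t': 0.1, 'q': array([-1.18471228,  0.6000574 , -0.00250848,  1.60000131,  0.00180307,
        0.942904  , -0.07981315]), 'qvel': array([-0.00078145, -0.00329363,  0.00105196, -0.00423071, -0.00089719,
        0.00041172, -0.00097371]), 'joint_torque': array([ 5.12156024e-03, -7.66557384e+01,  1.50193099e+00, -2.52931809e+01,
       -5.22137666e-02,  1.36745904e-02,  9.78642242e-05]), 'position': array([0.32352961, 0.64838828, 0.24285528]), 'orientation': array([-8.28996350e-05,  2.29323722e-01,  9.73349969e-01, -6.79201928e-04]), 'force': array([-0.38638191, -0.53874973,  0.76897151]), 'torque': array([ 0.00809637, -0.0017056 , -0.00129379]), 'grip_force': 0.0, 'finger_gap': 0.09300203808185176}
```

View pics/top0.png

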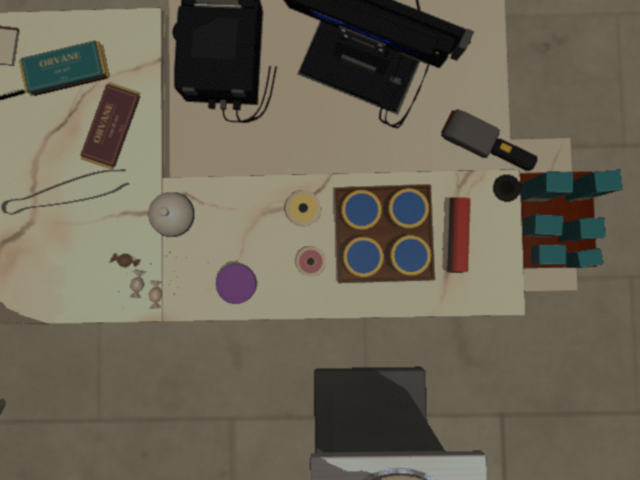

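View pics/side0.png

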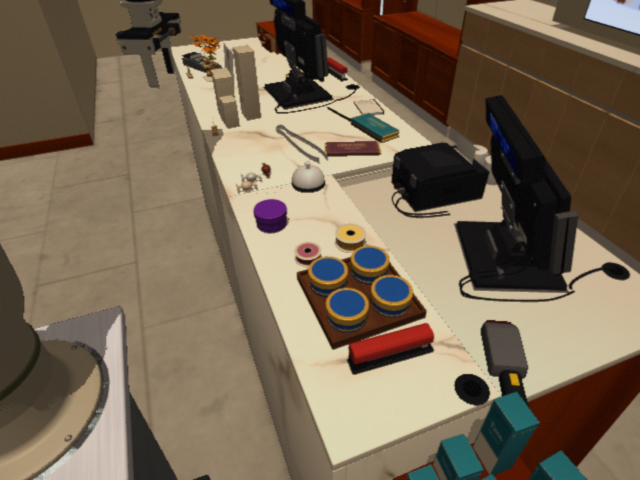

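The top view shows four blue lids at about (361,210), (409,208), (363,257) and (411,255). The spools are left of the tray and the stapler is right of it. The side view shows the same lids at about (328,275), (370,262), (348,308) and (391,294). The arm is parked off to the far left.

```bash
cat > h.py <<'E'
from workcell import *
import cv2,numpy as np
def P(n):
    c=calibration(n);R=cv2.Rodrigues(c["rvec"])[0];return c["K"],R,c["tvec"]
def ray(n,px,z):
    K,R,t=P(n);d=R.T@np.linalg.inv(K)@[*px,1];o=-R.T@t;return o+d*(z-o[2])/d[2]
def proj(n,p):
    K,R,t=P(n);v=K@(R@np.asarray(p)+t);return v[:2]/v[2]
def blobs(im,box,lo,hi):
    h=cv2.cvtColor(im,cv2.COLOR_RGB2HSV);m=cv2.inRange(h,lo,hi);x0,y0,x1,y1=box
    k=np.zeros_like(m);k[y0:y1,x0:x1]=m[y0:y1,x0:x1]
    n,_,s,c=cv2.connectedComponentsWithStats(k)
    return [(c[i],s[i]) for i in range(1,n) if s[i,4]>80]
E
python3 - <<'E'
from h import *
T=cv2.imread("pics/top0.png")[:,:,::-1].copy();S=cv2.imread("pics/side0.png")[:,:,::-1].copy()
b=(100,90,50);e=(125,255,255)
bt=blobs(T,(335,180,435,285),b,e);bs=blobs(S,(295,240,425,340),b,e)
for n,bb in(("top",bt),("side",bs)):
    for c,s in bb: print(n,c.round(1),s,ray(n,c,.05).round(4))
for c,s in bt:
    # triangulate with nearest side blob
    q=proj("side",ray("top",c,.05)); d=min(bs,key=lambda u:np.hypot(*(u[0]-q)))[0]
    M=[(lambda K,R,t:K@np.c_[R,t])(*P(n)) for n in("top","side")]
    X=cv2.triangulatePoints(M[0],M[1],c.reshape(2,1),d.reshape(2,1)).ravel();print("tri",(X[:3]/X[3]).round(4))
for p,z in(((303,208),.026),((310,261),.02),((459,235),.049),((450,110),.0),((236,284),.0),((172,214),0.04),((460,45),.2)):print(p,ray("top",p,z).round(3))
E
```

```text
top [408.4 207.8] [393 193  31  31 754] [ 0.5959 -0.0262  0.05  ]
top [361.2 209.2] [346 194  31  31 758] [0.5953 0.0573 0.05  ]
top [363.  256.4] [348 241  31  32 766] [0.5113 0.0563 0.05  ]
top [410.5 255. ] [395 240  32  31 772] [ 0.5122 -0.0274  0.05  ]
side [369.6 257.6] [355 248  31  20 489] [0.5951 0.0575 0.05  ]
side [327.6 269. ] [312 259  32  21 534] [0.5119 0.0581 0.05  ]
side [391.8 288.9] [376 277  33  24 617] [ 0.5953 -0.0281  0.05  ]
side [346.8 302.9] [330 291  34  25 684] [ 0.5114 -0.0286  0.05  ]
tri [ 0.5962 -0.0265  0.0481]
tri [0.5952 0.0574 0.0501]
tri [0.5112 0.0564 0.0518]
tri [ 0.5121 -0.0276  0.0486]
(303, 208) [0.602 0.162 0.026]
(310, 261) [0.506 0.151 0.02 ]
(459, 235) [ 0.546 -0.114  0.049]
(450, 110) [ 0.784 -0.116  0.   ]
(236, 284) [0.466 0.291 0.   ]
(172, 214) [0.595 0.398 0.04 ]
(460, 45) [ 0.828 -0.091  0.2  ]
```

Call:
drive_tool(
  increments=[
    [[0, 0, 0, 0, 0, 0, 10.6], [0, 0, 0, 0, 0, 0, 10.6], [0, 0, 0, 0, 0, 0, 10.6], [0, 0, 0, 0, 0, 0, 10.6], [0, 0, 0, 0, 0, 0, 10.6]],
  ],
  squeeze=10,
)

```text
t: 0.72
position: [0.3235, 0.6485, 0.2431]
orientation: [0.0, 0.642, 0.767, -0.0]
force: [-1.4, -0.2, -0.1]
finger_gap: 0.0478
grip_force: 0.0
```

Call:
drive_tool(
  increments=[
    [[0, 0, 0, 0, 0, 0, 10.5], [0, 0, 0, 0, 0, 0, 0], [0, 0, 0, 0, 0, 0, 0]],
  ],
)

```text
t: 1.1
position: [0.3235, 0.6487, 0.2434]
orientation: [0.0, 0.706, 0.708, -0.0]
force: [0.3, -0.5, -0.3]
finger_gap: 0.0176
grip_force: 0.0
```

Call:
drive_tool(
  increments=[
    [[0, -56.5, 18.9, 0, 0, 0, 0], [0, -56.5, 18.9, 0, 0, 0, 0], [0, -56.5, 18.9, 0, 0, 0, 0], [0, -56.5, 18.9, 0, 0, 0, 0], [0, -56.5, 18.9, 0, 0, 0, 0]],
  ],
)

```text
t: 1.72
position: [0.4187, 0.3643, 0.2439]
orientation: [0.0, 0.706, 0.708, 0.0]
force: [1.0, 0.0, 0.1]
finger_gap: 0.0006
grip_force: 0.0
```

Call:
drive_tool(
  increments=[
    [[0, -56.5, 18.9, 0, 0, 0, 0], [0, -56.5, 18.9, 0, 0, 0, 0], [0, -56.5, 18.9, 0, 0, 0, 0], [0, -56.5, 18.9, 0, 0, 0, 0], [0, -56.5, 18.9, 0, 0, 0, 0]],
  ],
)

```text
t: 2.35
position: [0.5131, 0.0818, 0.244]
orientation: [0.0, 0.706, 0.708, 0.0]
force: [0.3, 0.9, -0.4]
finger_gap: 0.0003
grip_force: 0.0
```

Call:
drive_tool(
  increments=[
    [[0, 0, 0, 0, 0, 0, 0], [0, 0, 0, 0, 0, 0, 0], [0, 0, 0, 0, 0, 0, 0]],
  ],
)

```text
t: 2.72
position: [0.5122, 0.0853, 0.2436]
orientation: [-0.0, 0.706, 0.708, 0.0]
force: [-0.0, -0.7, -0.7]
finger_gap: 0.0006
grip_force: 0.0
```

Call:
drive_tool(
  increments=[
    [[0, -2, 0, 40, 0, 0, 0], [0, 0, 0, 50, 0, 0, 0], [0, 0, 0, 50, 0, 0, 0], [0, 0, 0, 20, 0, 0, 0], [0, 0, 0, 0, 0, 0, 0]],
  ],
)

```text
t: 3.35
position: [0.5115, 0.0829, 0.0822]
orientation: [-0.001, 0.706, 0.708, -0.001]
force: [-0.9, 0.0, 0.6]
finger_gap: 0.0007
grip_force: 0.0
```

Call:
drive_tool(
  increments=[
    [[0, 0, 0, 0, 0, 0, 0], [0, 0, 0, 0, 0, 0, 0], [0, 0, 0, 1, 0, 0, 0], [0, 0, 0, 0, 0, 0, 0]],
  ],
)

```text
t: 3.85
position: [0.5127, 0.0818, 0.0831]
orientation: [0.0, 0.707, 0.707, 0.0]
force: [-1.2, 0.4, 0.5]
finger_gap: 0.0005
grip_force: 0.0
```

Call:
drive_tool(
  increments=[
    [[0, 0, 0, 1, 0, 0, 0], [0, 0, 0, 0, 0, 0, 0], [0, 0, 0, 0, 0, 0, 0]],
  ],
)

```text
t: 4.22
position: [0.5125, 0.0816, 0.0816]
orientation: [-0.0, 0.707, 0.707, -0.0]
force: [-1.3, -1.0, 0.6]
finger_gap: 0.0005
grip_force: 0.0
```

Call:
drive_tool(
  increments=[
    [[0, 0, 0, 2.5, 0, 0, 0], [0, 0, 0, 0, 0, 0, 0], [0, 0, 0, 0, 0, 0, 0]],
  ],
)

```text
t: 4.6
position: [0.5125, 0.0817, 0.0791]
orientation: [-0.0, 0.707, 0.707, -0.0]
force: [-0.3, 0.0, 0.3]
finger_gap: 0.0007
grip_force: 0.0
```

Call:
drive_tool(
  increments=[
    [[0, 0, 0, 1, 0, 0, 0], [0, 0, 0, 0, 0, 0, 0], [0, 0, 0, 0, 0, 0, 0]],
  ],
)

```text
t: 4.97
position: [0.5125, 0.0817, 0.0781]
orientation: [0.0, 0.707, 0.707, 0.0]
force: [0.3, 0.3, -0.1]
finger_gap: 0.0002
grip_force: 0.0
```

Call:
drive_tool(
  increments=[
    [[0, 0, 0, 1, 0, 0, 0], [0, 0, 0, 0, 0, 0, 0], [0, 0, 0, 0, 0, 0, 0]],
  ],
)

```text
t: 5.35
position: [0.5125, 0.0817, 0.0771]
orientation: [0.0, 0.707, 0.707, -0.0]
force: [0.7, -1.1, 0.1]
finger_gap: 0.0005
grip_force: 0.0
```

Call:
drive_tool(
  increments=[
    [[0, 0, 0, 0.8, 0, 0, 0], [0, 0, 0, 0, 0, 0, 0], [0, 0, 0, 0, 0, 0, 0]],
  ],
)

```text
t: 5.72
position: [0.5126, 0.0816, 0.0763]
orientation: [0.0, 0.707, 0.707, -0.0]
force: [0.7, -0.4, 0.1]
finger_gap: 0.0004
grip_force: 0.0
```

Call:
drive_tool(
  increments=[
    [[0, 0, 0, 0.8, 0, 0, 0], [0, 0, 0, 0, 0, 0, 0], [0, 0, 0, 0, 0, 0, 0]],
  ],
)

```text
t: 6.1
position: [0.5126, 0.0817, 0.0756]
orientation: [0.0, 0.707, 0.707, 0.0]
force: [-0.5, 0.2, 0.6]
finger_gap: 0.0004
grip_force: 0.2
```

Call:
drive_tool(
  increments=[
    [[0, 0, 0, 0.8, 0, 0, 0], [0, 0, 0, 0, 0, 0, 0], [0, 0, 0, 0, 0, 0, 0]],
  ],
)

```text
t: 6.48
position: [0.5126, 0.0819, 0.0748]
orientation: [-0.0, 0.707, 0.707, 0.0]
force: [-0.7, 1.2, 1.8]
finger_gap: 0.0007
grip_force: 1.2
```

Call:
drive_tool(
  increments=[
    [[0, 0, 0, 0.8, 0, 0, 0], [0, 0, 0, 0, 0, 0, 0], [0, 0, 0, 0, 0, 0, 0]],
  ],
)

```text
t: 6.85
position: [0.5127, 0.0819, 0.074]
orientation: [0.0, 0.707, 0.707, 0.0]
force: [-0.4, 4.9, 4.0]
finger_gap: 0.0003
grip_force: 2.2
```

Call:
drive_tool(
  increments=[
    [[0, 0, 0, 0.5, 0, 0, 0], [0, 0, 0, 0, 0, 0, 0], [0, 0, 0, 0, 0, 0, 0]],
  ],
)

```text
t: 7.22
position: [0.5127, 0.0822, 0.0736]
orientation: [-0.0, 0.707, 0.707, 0.0]
force: [0.2, 4.6, 4.5]
finger_gap: 0.0007
grip_force: 2.9
```

Call:
drive_tool(
  increments=[
    [[0, 0, 0, -8, 0, 0, 0], [0, -25, 0, 0, 0, 0, 0], [0, -25, 0, 0, 0, 0, 0], [0, 0, 0, 0, 0, 0, 0], [0, 0, 0, 0, 0, 0, 0]],
  ],
)

```text
t: 7.85
position: [0.5124, 0.0319, 0.0815]
orientation: [-0.0, 0.707, 0.707, -0.0]
force: [-0.3, 0.9, 1.0]
finger_gap: 0.0004
grip_force: 0.0
```

Call:
drive_tool(
  increments=[
    [[0, 0, 0, 5, 0, 0, 0], [0, 0, 0, 0, 0, 0, 0], [0, 0, 0, 0, 0, 0, 0], [0, 0, 0, 0, 0, 0, 0]],
  ],
)

```text
t: 8.35
position: [0.5125, 0.0318, 0.0764]
orientation: [0.0, 0.707, 0.707, -0.0]
force: [0.4, -0.1, -0.5]
finger_gap: 0.0007
grip_force: 0.0
```

Call:
drive_tool(
  increments=[
    [[0, 0, 0, 1, 0, 0, 0], [0, 0, 0, 0, 0, 0, 0], [0, 0, 0, 0, 0, 0, 0]],
  ],
)

```text
t: 8.72
position: [0.5125, 0.0316, 0.0755]
orientation: [0.0, 0.707, 0.707, 0.0]
force: [0.7, -0.9, 0.6]
finger_gap: 0.0004
grip_force: 0.3
```

Call:
drive_tool(
  increments=[
    [[0, 0, 0, 1, 0, 0, 0], [0, 0, 0, 0, 0, 0, 0], [0, 0, 0, 0, 0, 0, 0]],
  ],
)

```text
t: 9.1
position: [0.5127, 0.0314, 0.0745]
orientation: [0.0, 0.707, 0.707, 0.0]
force: [0.1, -3.8, 3.9]
finger_gap: 0.0006
grip_force: 1.7
```

Call:
drive_tool(
  increments=[
    [[0, 0, 0, 0.5, 0, 0, 0], [0, 0, 0, 0, 0, 0, 0], [0, 0, 0, 0, 0, 0, 0]],
  ],
)

```text
t: 9.48
position: [0.5126, 0.0314, 0.074]
orientation: [0.0, 0.707, 0.707, 0.0]
force: [-0.1, -4.3, 5.3]
finger_gap: 0.0004
grip_force: 2.8
```

Call:
drive_tool(
  increments=[
    [[0, 0, 0, -8, 0, 0, 0], [0, -16, 0, 0, 0, 0, 0], [0, -17, 0, 0, 0, 0, 0], [0, 0, 0, 5, 0, 0, 0], [0, 0, 0, 0, 0, 0, 0]],
  ],
)

```text
t: 10.1
position: [0.5122, -0.0015, 0.0764]
orientation: [-0.0, 0.707, 0.707, -0.0]
force: [-0.1, 0.5, 0.9]
finger_gap: 0.0005
grip_force: 0.0
```

Call:
drive_tool(
  increments=[
    [[0, 0, 0, 1, 0, 0, 0], [0, 0, 0, 0, 0, 0, 0], [0, 0, 0, 0, 0, 0, 0]],
  ],
)

```text
t: 10.48
position: [0.5125, -0.001, 0.0759]
orientation: [0.0, 0.707, 0.707, 0.0]
force: [0.1, 0.1, 0.2]
finger_gap: 0.0009
grip_force: 0.0
```

Call:
drive_tool(
  increments=[
    [[0, 0, 0, 1, 0, 0, 0], [0, 0, 0, 0, 0, 0, 0], [0, 0, 0, 0, 0, 0, 0]],
  ],
)

```text
t: 10.85
position: [0.5125, -0.0013, 0.0749]
orientation: [0.0, 0.707, 0.707, -0.0]
force: [0.3, 0.1, 0.3]
finger_gap: 0.0006
grip_force: 0.0
```

Call:
drive_tool(
  increments=[
    [[0, 0, 0, 0.8, 0, 0, 0], [0, 0, 0, 0, 0, 0, 0], [0, 0, 0, 0, 0, 0, 0]],
  ],
)

```text
t: 11.22
position: [0.5125, -0.0013, 0.0741]
orientation: [0.0, 0.707, 0.707, 0.0]
force: [-0.4, -0.1, -0.3]
finger_gap: 0.0007
grip_force: 0.0
```

Call:
drive_tool(
  increments=[
    [[0, 0, 0, 0.8, 0, 0, 0], [0, 0, 0, 0, 0, 0, 0], [0, 0, 0, 0, 0, 0, 0]],
  ],
)

```text
t: 11.6
position: [0.5125, -0.0013, 0.0733]
orientation: [0.0, 0.707, 0.707, -0.0]
force: [0.0, -0.3, 0.4]
finger_gap: 0.0007
grip_force: 0.0
```

Call:
drive_tool(
  increments=[
    [[0, 0, 0, 0.8, 0, 0, 0], [0, 0, 0, 0, 0, 0, 0], [0, 0, 0, 0, 0, 0, 0]],
  ],
)

```text
t: 11.98
position: [0.5126, -0.0013, 0.0726]
orientation: [0.0, 0.707, 0.707, 0.0]
force: [-0.1, -0.2, 3.1]
finger_gap: 0.0003
grip_force: 1.5
```

Call:
drive_tool(
  increments=[
    [[0, 0, 0, 0.5, 0, 0, 0], [0, 0, 0, 0, 0, 0, 0], [0, 0, 0, 0, 0, 0, 0]],
  ],
)

```text
t: 12.35
position: [0.5126, -0.0013, 0.0722]
orientation: [0.0, 0.707, 0.707, 0.0]
force: [-0.3, 1.6, 5.4]
finger_gap: 0.0003
grip_force: 2.7
```

Call:
drive_tool(
  increments=[
    [[0, 0, 0, 0.4, 0, 0, 0], [0, 0, 0, 0, 0, 0, 0], [0, 0, 0, 0, 0, 0, 0]],
  ],
)

```text
t: 12.72
position: [0.5126, -0.0012, 0.0719]
orientation: [0.0, 0.707, 0.707, 0.0]
force: [-0.8, 1.8, 6.5]
finger_gap: 0.0003
grip_force: 3.6
```

Call:
drive_tool(
  increments=[
    [[0, 0, 0, -8, 0, 0, 0], [0, 0, 41, 0, 0, 0, 0], [0, 0, 42, 0, 0, 0, 0], [0, 0, 0, 5, 0, 0, 0], [0, 0, 0, 0, 0, 0, 0]],
  ],
)

```text
t: 13.35
position: [0.5942, -0.0014, 0.0741]
orientation: [-0.001, 0.707, 0.707, -0.001]
force: [-0.1, 0.3, -0.3]
finger_gap: 0.0006
grip_force: 0.0
```

Call:
drive_tool(
  increments=[
    [[0, 0, 0, 1, 0, 0, 0], [0, 0, 0, 0, 0, 0, 0], [0, 0, 0, 0, 0, 0, 0]],
  ],
)

```text
t: 13.72
position: [0.5953, -0.0013, 0.0738]
orientation: [-0.0, 0.707, 0.707, 0.0]
force: [0.8, 0.1, -0.7]
finger_gap: 0.0004
grip_force: 0.0
```

Call:
drive_tool(
  increments=[
    [[0, 0, 0, 0.8, 0, 0, 0], [0, 0, 0, 0, 0, 0, 0], [0, 0, 0, 0, 0, 0, 0]],
  ],
)

```text
t: 14.1
position: [0.5955, -0.0014, 0.0728]
orientation: [0.0, 0.707, 0.707, -0.0]
force: [0.6, 0.0, -0.6]
finger_gap: 0.0006
grip_force: 0.0
```

Call:
drive_tool(
  increments=[
    [[0, 0, 0, 0.8, 0, 0, 0], [0, 0, 0, 0, 0, 0, 0], [0, 0, 0, 0, 0, 0, 0]],
  ],
)

```text
t: 14.48
position: [0.5956, -0.0013, 0.0721]
orientation: [0.0, 0.707, 0.707, 0.0]
force: [0.6, 0.9, 0.4]
finger_gap: 0.0004
grip_force: 0.7
```

Call:
drive_tool(
  increments=[
    [[0, 0, 0, 0.8, 0, 0, 0], [0, 0, 0, 0, 0, 0, 0], [0, 0, 0, 0, 0, 0, 0]],
  ],
)

```text
t: 14.85
position: [0.5956, -0.0013, 0.0715]
orientation: [0.0, 0.707, 0.707, 0.0]
force: [-0.5, 1.3, 4.3]
finger_gap: 0.0002
grip_force: 2.5
```

Call:
drive_tool(
  increments=[
    [[0, 0, 0, -9, 0, 0, 0], [0, 42, 0, 0, 0, 0, 0], [0, 42, 0, 0, 0, 0, 0], [0, 0, 0, 4, 0, 0, 0], [0, 0, 0, 0, 0, 0, 0]],
  ],
)

```text
t: 15.48
position: [0.5953, 0.082, 0.0762]
orientation: [0.0, 0.707, 0.707, -0.0]
force: [0.0, -0.3, 0.5]
finger_gap: 0.0004
grip_force: 0.0
```

Call:
drive_tool(
  increments=[
    [[0, 0, 0, 0.5, 0, 0, 0], [0, 0, 0, 0, 0, 0, 0], [0, 0, 0, 0, 0, 0, 0]],
  ],
)

```text
t: 15.85
position: [0.5956, 0.082, 0.0759]
orientation: [0.0, 0.708, 0.707, 0.0]
force: [0.1, -0.1, 0.0]
finger_gap: 0.0005
grip_force: 0.0
```

Call:
drive_tool(
  increments=[
    [[0, 0, 0, 0.8, 0, 0, 0], [0, 0, 0, 0, 0, 0, 0], [0, 0, 0, 0, 0, 0, 0]],
  ],
)

```text
t: 16.23
position: [0.5956, 0.0827, 0.0749]
orientation: [0.0, 0.707, 0.707, 0.0]
force: [0.3, -0.1, 0.1]
finger_gap: 0.0
grip_force: 0.0
```

Call:
drive_tool(
  increments=[
    [[0, 0, 0, 0.8, 0, 0, 0], [0, 0, 0, 0, 0, 0, 0], [0, 0, 0, 0, 0, 0, 0]],
  ],
)

```text
t: 16.6
position: [0.5955, 0.0827, 0.0741]
orientation: [0.0, 0.707, 0.707, -0.0]
force: [0.4, -0.0, 0.7]
finger_gap: 0.0005
grip_force: 0.0
```

Call:
drive_tool(
  increments=[
    [[0, 0, 0, 0.8, 0, 0, 0], [0, 0, 0, 0, 0, 0, 0], [0, 0, 0, 0, 0, 0, 0]],
  ],
)

```text
t: 16.98
position: [0.5956, 0.0827, 0.0735]
orientation: [0.0, 0.707, 0.707, 0.0]
force: [-1.0, 0.2, 3.1]
finger_gap: 0.0007
grip_force: 1.9
```

Call:
drive_tool(
  increments=[
    [[0, 0, 0, 0.5, 0, 0, 0], [0, 0, 0, 0, 0, 0, 0], [0, 0, 0, 0, 0, 0, 0]],
  ],
)

```text
t: 17.35
position: [0.5956, 0.0827, 0.0731]
orientation: [0.0, 0.707, 0.707, 0.0]
force: [-1.6, -0.0, 6.2]
finger_gap: 0.0001
grip_force: 3.0
```

Call:
drive_tool(
  increments=[
    [[0, 0, 0, -8, 0, 0, 0], [0, 0, -41, 0, 0, 0, 0], [0, 0, -42, 0, 0, 0, 0], [0, 0, 0, 3, 0, 0, 0], [0, 0, 0, 0, 0, 0, 0]],
  ],
)

```text
t: 17.98
position: [0.5135, 0.0828, 0.078]
orientation: [0.0, 0.707, 0.707, 0.0]
force: [0.6, -0.2, 0.2]
finger_gap: 0.0004
grip_force: 0.0
```

Call:
drive_tool(
  increments=[
    [[0, 0, 0, 2, 0, 0, 0], [0, 0, 0, 0, 0, 0, 0], [0, 0, 0, 0, 0, 0, 0]],
  ],
)

```text
t: 18.35
position: [0.5129, 0.0826, 0.0757]
orientation: [0.0, 0.707, 0.707, 0.0]
force: [0.8, 0.3, -0.6]
finger_gap: 0.0005
grip_force: 0.0
```

Call:
drive_tool(
  increments=[
    [[0, 0, 0, 1, 0, 0, 0], [0, 0, 0, 0, 0, 0, 0], [0, 0, 0, 0, 0, 0, 0]],
  ],
)

```text
t: 18.73
position: [0.5127, 0.0828, 0.0749]
orientation: [0.0, 0.707, 0.707, 0.0]
force: [0.1, 0.8, 1.7]
finger_gap: 0.0006
grip_force: 0.7
```

Call:
drive_tool(
  increments=[
    [[0, 0, 0, 0.5, 0, 0, 0], [0, 0, 0, 0, 0, 0, 0], [0, 0, 0, 0, 0, 0, 0]],
  ],
)

```text
t: 19.1
position: [0.5126, 0.0828, 0.0744]
orientation: [0.0, 0.707, 0.707, 0.0]
force: [0.8, 1.5, 3.6]
finger_gap: 0.0002
grip_force: 1.2
```

Call:
drive_tool(
  increments=[
    [[0, 0, 0, 0.6, 0, 0, 0], [0, 0, 0, 0, 0, 0, 0], [0, 0, 0, 0, 0, 0, 0]],
  ],
)

```text
t: 19.48
position: [0.5126, 0.0829, 0.0738]
orientation: [-0.0, 0.707, 0.707, 0.0]
force: [-0.3, 3.8, 3.8]
finger_gap: 0.0006
grip_force: 2.1
```

Call:
drive_tool(
  increments=[
    [[0, 0, 0, 0.5, 0, 0, 0], [0, 0, 0, 0, 0, 0, 0], [0, 0, 0, 0, 0, 0, 0]],
  ],
)

```text
t: 19.85
position: [0.5127, 0.0832, 0.0733]
orientation: [-0.0, 0.707, 0.707, 0.0]
force: [0.6, 5.7, 5.3]
finger_gap: 0.0004
grip_force: 2.8
```

Call:
drive_tool(
  increments=[
    [[0, 0, 0, -8, 0, 0, 0], [0, -13, 0, 0, 0, 0, 0], [0, -13, 0, 0, 0, 0, 0], [0, 0, 0, 4, 0, 0, 0], [0, 0, 0, 0, 0, 0, 0]],
  ],
)

```text
t: 20.48
position: [0.5123, 0.0563, 0.0768]
orientation: [-0.0, 0.707, 0.707, -0.0]
force: [-0.6, 0.8, -0.5]
finger_gap: 0.0008
grip_force: 0.0
```

Call:
drive_tool(
  increments=[
    [[0, 0, 0, 1.5, 0, 0, 0], [0, 0, 0, 0, 0, 0, 0], [0, 0, 0, 0.5, 0, 0, 0], [0, 0, 0, 0, 0, 0, 0]],
  ],
)

```text
t: 20.98
position: [0.5127, 0.057, 0.0757]
orientation: [0.0, 0.707, 0.707, 0.0]
force: [-1.0, -0.4, 8.7]
finger_gap: 0.0005
grip_force: 4.2
```

Call:
drive_tool(
  increments=[
    [[0, 0, 0, 0.3, 0, 0, 0], [0, 0, 0, 0, 0, 0, 0], [0, 0, 0, 0, 0, 0, 0]],
  ],
)

```text
t: 21.35
position: [0.5128, 0.0569, 0.0756]
orientation: [0.0, 0.707, 0.707, 0.001]
force: [-0.6, 0.3, 12.6]
finger_gap: 0.0004
grip_force: 6.0
```

Stiff at the middle but soft at the edge, so this is the loose lid. Pressing it home now.

Call:
drive_tool(
  increments=[
    [[0, 0, 0, 0.5, 0, 0, 0], [0, 0, 0, 0, 0, 0, 0], [0, 0, 0, 0.5, 0, 0, 0], [0, 0, 0, 0, 0, 0, 0]],
  ],
)

```text
t: 21.85
position: [0.5129, 0.057, 0.0747]
orientation: [0.0, 0.707, 0.707, 0.001]
force: [-1.7, -0.1, 15.0]
finger_gap: 0.0005
grip_force: 7.2
```

Call:
drive_tool(
  increments=[
    [[0, 0, 0, 0.5, 0, 0, 0], [0, 0, 0, 0.5, 0, 0, 0], [0, 0, 0, 0, 0, 0, 0]],
  ],
)

```text
t: 22.22
position: [0.5129, 0.057, 0.0738]
orientation: [0.0, 0.707, 0.707, 0.001]
force: [-1.7, 0.7, 13.5]
finger_gap: 0.0007
grip_force: 7.2
```

Sliding down at a roughly constant 14 N. I'll continue.

Call:
drive_tool(
  increments=[
    [[0, 0, 0, 0.5, 0, 0, 0], [0, 0, 0, 0.5, 0, 0, 0], [0, 0, 0, 0.5, 0, 0, 0], [0, 0, 0, 0.5, 0, 0, 0], [0, 0, 0, 0, 0, 0, 0]],
  ],
)

```text
t: 22.85
position: [0.5129, 0.0569, 0.0718]
orientation: [0.0, 0.707, 0.707, 0.001]
force: [-1.9, 0.6, 14.1]
finger_gap: 0.0007
grip_force: 7.2
```

Call:
drive_tool(
  increments=[
    [[0, 0, 0, 0.5, 0, 0, 0], [0, 0, 0, 0.5, 0, 0, 0], [0, 0, 0, 0, 0, 0, 0]],
  ],
)

```text
t: 23.22
position: [0.5127, 0.0569, 0.0708]
orientation: [0.0, 0.707, 0.707, 0.0]
force: [-1.9, -0.6, 15.6]
finger_gap: 0.0004
grip_force: 7.5
```

Call:
drive_tool(
  increments=[
    [[0, 0, 0, 0.3, 0, 0, 0], [0, 0, 0, 0.3, 0, 0, 0], [0, 0, 0, 0, 0, 0, 0]],
  ],
)

```text
t: 23.6
position: [0.5126, 0.0569, 0.0704]
orientation: [0.0, 0.707, 0.707, 0.001]
force: [-2.8, -0.3, 19.5]
finger_gap: 0.0002
grip_force: 9.8
```

Call:
drive_tool(
  increments=[
    [[0, 0, 0, 0.3, 0, 0, 0], [0, 0, 0, 0, 0, 0, 0], [0, 0, 0, 0, 0, 0, 0]],
  ],
)

```text
t: 23.98
position: [0.5126, 0.0569, 0.0703]
orientation: [0.0, 0.707, 0.707, 0.001]
force: [-4.2, -1.4, 22.9]
finger_gap: 0.0006
grip_force: 11.5
```

Call:
drive_tool(
  increments=[
    [[0, 0, 0, 0.3, 0, 0, 0], [0, 0, 0, 0, 0, 0, 0], [0, 0, 0, 0, 0, 0, 0]],
  ],
)

```text
t: 24.35
position: [0.5126, 0.0569, 0.0702]
orientation: [0.0, 0.707, 0.707, 0.001]
force: [-4.7, 0.4, 26.0]
finger_gap: 0.0008
grip_force: 13.3
```

Call:
drive_tool(
  increments=[
    [[0, 0, 0, -8, 0, 0, 0], [0, 13, 0, 0, 0, 0, 0], [0, 12, 0, 0, 0, 0, 0], [0, 0, 0, 5.5, 0, 0, 0], [0, 0, 0, 0, 0, 0, 0]],
  ],
)

```text
t: 24.98
position: [0.5124, 0.0825, 0.0706]
orientation: [-0.0, 0.707, 0.707, -0.0]
force: [0.2, 0.6, -0.9]
finger_gap: 0.0007
grip_force: 0.0
```

Call:
drive_tool(
  increments=[
    [[0, 0, 0, 0.5, 0, 0, 0], [0, 0, 0, 0, 0, 0, 0], [0, 0, 0, 0, 0, 0, 0]],
  ],
)

```text
t: 25.35
position: [0.5124, 0.0811, 0.0706]
orientation: [0.0, 0.707, 0.707, -0.0]
force: [-1.0, -0.1, -0.1]
finger_gap: 0.0005
grip_force: 0.0
```

Call:
drive_tool(
  increments=[
    [[0, 0, 0, 0.5, 0, 0, 0], [0, 0, 0, 0, 0, 0, 0], [0, 0, 0, 0, 0, 0, 0]],
  ],
)

```text
t: 25.72
position: [0.5125, 0.0813, 0.0704]
orientation: [0.0, 0.707, 0.707, -0.0]
force: [-0.4, -2.1, 4.4]
finger_gap: 0.0005
grip_force: 2.4
```

Call:
drive_tool(
  increments=[
    [[0, 0, 0, 0.4, 0, 0, 0], [0, 0, 0, 0, 0, 0, 0], [0, 0, 0, 0, 0, 0, 0]],
  ],
)

```text
t: 26.1
position: [0.5125, 0.0814, 0.0702]
orientation: [0.0, 0.707, 0.707, 0.0]
force: [-2.1, -1.0, 8.3]
finger_gap: 0.0004
grip_force: 4.6
```

The lid is rigid at its edge now (8 N for 0.3 mm), so it's home. Retreating up and to the side.

Call:
drive_tool(
  increments=[
    [[0, 0, 0, -20, 0, 0, 0], [0, 0, 0, -50, 0, 0, 0], [0, 0, 0, -50, 0, 0, 0], [0, 0, 0, -50, 0, 0, 0], [0, 0, 0, 0, 0, 0, 0]],
  ],
)

```text
t: 26.72
position: [0.5142, 0.0821, 0.243]
orientation: [0.001, 0.707, 0.707, 0.003]
force: [-1.2, -0.1, -0.7]
finger_gap: 0.0003
grip_force: 0.0
```

Call:
drive_tool(
  increments=[
    [[0, 50, 0, 0, 0, 0, 0], [0, 50, 0, 0, 0, 0, 0], [0, 50, 0, 0, 0, 0, 0], [0, 50, 0, 0, 0, 0, 0], [0, 50, 0, 0, 0, 0, 0]],
  ],
)

```text
t: 27.35
position: [0.512, 0.3332, 0.2383]
orientation: [-0.0, 0.707, 0.707, -0.001]
force: [0.4, -0.5, 0.1]
finger_gap: 0.0
grip_force: 0.0
```

Call:
drive_tool(
  increments=[
    [[0, 50, 0, 0, 0, 0, 0], [0, 0, 0, 0, 0, 0, 0], [0, 0, 0, 0, 0, 0, 0], [0, 0, 0, 0, 0, 0, 0]],
  ],
)

```text
t: 27.85
position: [0.5129, 0.3799, 0.2394]
orientation: [0.0, 0.708, 0.706, -0.0]
force: [0.7, -0.2, 0.5]
finger_gap: 0.0002
grip_force: 0.0
```

Run:
```python
from h import *
T=camera("top");S=camera("side")
cv2.imwrite("pics/end.png",np.hstack([T[150:330,220:520],S[200:380,260:500]])[:,:,::-1])
```

```text
(no output)
```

View pics/end.png

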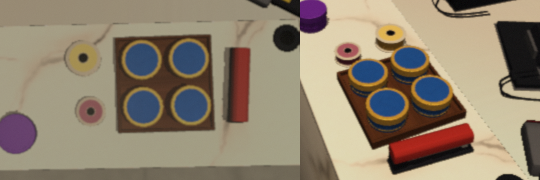

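The final crops show all four lids level, with the spools and stapler where they started: gold spool at crop (82,58), plum spool at (90,111) and stapler at (238,85). The arm is well clear.

```bash
python3 -c "
from workcell import *
print(close_job())"
```

```text
the job is handed in; nothing more can be done
None
```

The loose lid, at the tray's near-left place (x ≈ 0.51, y ≈ 0.06), is pressed fully home and no longer rocks; the other three lids were only pressed gently (about 6.5 N at most), the spools and stapler were not moved, and the job is handed in with the arm clear at about 28 s.

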